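# Shut the balance's draft shield and tare it

### The job

Both glass side doors of the balance's draft shield stand open. With the fingertips, gently push each door fully shut from behind its upright grip, without taking hold of the grip, and only then press the wide tare key in the middle of the front panel and let it come up again. Leave the top door shut, the sample cup on its pan, the other keys unpressed and everything round the balance where it stands; nothing has to be picked up.

Things in the scene. Friction and masses are not known exactly. Their poses are not given: they have to be found in the camera images.
- balance: Balance fixed to the bench, 320 deep (x), 210 wide (y), 245 mm high. Origin: centre of its footprint on the bench; +x to its back, +y to its left; front and keys face -x. Dark front panel with display from x = -158 to -59 mm; glass chamber x = -52 to 115, roof at 245 mm; grey column behind, to x = 160. Side doors: flat glass, outer faces at y = +-98 mm, from 70 to 236 mm up.
- left_door (a joint): How far the left (+y) glass side door stands open, m: 0 = fully shut (at an end stop), 0.110 = end stop open. It slides along the balance's x axis: to the back to open, to the front to shut. Sliding friction about 1.2 N; it stays where it is left, there is no latch.
- left_grip (a point): Point that moves with the left door: middle of its grip's rear face (the face to push towards the balance's front), 200 mm above the bench. The grip is an upright black bar on the door's front edge, 10 mm thick (x), sticking 16 mm out from the glass (this point is 8 mm out), from 74 to 238 mm up; its front face is the strip left_door_c2. Axes as the balance's.
- right_door (a joint): The same for the right (-y) side door.
- right_grip (a point): The same point on the right door's grip (mirror image: the grip sticks out to -y; front face right_door_c2).
- top_door (a joint): How far the glass roof door stands open, m: 0 = shut, as it is at the start; slides to the back to open, to 0.110.
- top_grip (a point): Top of the roof door's black grip: a bar 12 x 50 x 18 mm across the middle of the roof near its front, its top 263 mm above the bench.
- tare_key (a joint): Travel of the tare key, m: 0 = up, 0.004 = fully down. Spring key: it begins to move at about 1 N, is fully down at about 4.5 N, counts as pressed beyond 0.0025 and comes up by itself.
- tare_key_top (a point): Centre of the top face of the tare key: the wide grey key, 44 mm (y) x 16 mm (x), 6 mm proud, in the middle of the front panel before the display. The panel and keys slope 0.12 rad, rising to the back; the key moves square to the panel (nearly straight down).
- left_key (a joint): Travel of the small key (14 x 16 mm) 68 mm to the left of the tare key's centre; same spring and travel. Not to be pressed.
- right_key (a joint): The same for the small key 68 mm to the right. Not to be pressed.
- cup: Small glass sample cup, 44 mm wide, 32 mm high, standing on the balance's round pan inside the chamber; origin at its underside. Not to be touched.
- amber_jar: Bystander: brown glass jar with black cap, 68 mm wide, 105 mm high, beside the balance on its right; origin under its centre.
- white_pot: Bystander: white screw-top pot, 52 mm wide, 50 mm high, beside the balance on its left; origin under its centre.
- white_pot2: Bystander: a second pot like it, with a paper label, behind the first.
- spatula: Bystander: steel lab spoon, 170 mm long, lying on the bench to the right in front of the balance; origin under its middle.
- brush: Bystander: small brush, 150 mm long, lying on the bench to the left in front of the balance; origin under its middle.
- beaker: Bystander: glass beaker, 68 mm wide, 90 mm high, to the right of the balance; origin under its centre.
- wash_bottle: Bystander: white wash bottle with red spout, 68 mm wide, 180 mm high, to the left of the balance; origin under its centre.

How it is judged:
By the outcome, as a careful person would: the job done as asked, in the order asked, and still so for the second after the job is handed in, with the robot touching nothing.
It also fails if it takes over 48 s, if anything falls off the work surface, if the arm or the gripper's body presses on something with over 40 N, if the wrist force passes 120 N, or if a joint passes its speed limit or range.

### The arm

A 6-joint arm with a two-finger parallel gripper is mounted at the origin on the work surface. World frame = base frame: x ahead of the robot, y to its left, z up, the work surface at z = 0. Lengths are in m, angles in rad, forces in N, time in s.
With the tool pointing down it reaches from about 0.275 to 0.825 m from the base axis. Payload 4.9 kg.
Tool frame: the origin (TCP) lies midway between the tips of the shut fingers; the grasp point (between the pads) lies 19 mm behind it (grip_point_offset is the distance from the TCP to the grasp point, in m); z points along the fingers, y is the line along which they close (so a half turn about z gives the same grasp; the last joint's range is limited). The gripper opens to 85 mm and grips with 20 to 120 N. Pads are 22 mm wide; open, the fingers measure 114 mm over their backs; the gripper's body (76 mm by 85 mm) begins 54 mm behind the grasp point. The pads swing forward as they close: fully open they stand 13 mm farther back than shut.
Start: joints at [1.005, 0.326, -0.193, 1.052, 0, 1.437], TCP at [0.23, 0.5, 0.231] pointing down, gripper open.
Joint ranges: [-2.65, 2.65], [-0.97, 1.79], [-1.3, 1.35], [-1.93, 2.1], [-1.47, 1.37], [-3.14, 3.14]. Speed limits (rad/s): [2.57, 2.57, 3.14, 3.14, 3.14, 3.14].

### API

Orientations are given as a rotation vector (axis times angle).
In Python, from cell import * gives the robot as it stands. Calls block until the motion is done:
- movep(position, orientation): joint-space move of the TCP to a pose.
- move_l(position, velocity=0.15, rot=None, until_force=None): straight line of the TCP; rot=None keeps the orientation; velocity is the mean speed in m/s. With until_force (N) it stops when the force on the tool has changed by that much, and returns True; else False.
- set_joints(angles): joint-space move.
- let_go() and grab(newtons=None): open the fingers fully, or close them until they stop; newtons is the grip in N (None keeps the last).
- sleep(seconds).
- ik(position, orientation): joint angles nearest the present ones, or None.
- get_state(): the state.
- grab_frame(name): name is "side" or "top" or "wrist"; returns a dict with "img" (384x512x3 uint8, red, green, blue), "fx", "fy", "cx", "cy" (pixels), "cam_to_world" (4x4, takes a point from camera to world coordinates); the wrist camera has in their place "T_tool_cam" (4x4, takes a point from camera to tool coordinates, whose origin is the TCP and whose axes are the flange's). Camera axes: x right, y down, z forward; pixel columns grow to the right and rows downward; lengths in m; the calibration is good to about 2 mm. A picture is of the moment at which its call begins: read the wrist's pose just before it. There is no depth.
A pose or a line that the arm cannot do raises MotionError and nothing moves.
- sign_off(): hands the job in; it is judged then, once.
Trained networks look in the newest picture that a camera, given by its name, has taken for a name from the list of things; names that differ only in an ending like _2 or _b are one class to them, and where a whole thing is asked for, a point or a joint stands for the part that bears it (a point fixed in the world has none). Each returns a list of dicts, best first, with "score" (0 to 1); they miss things now and then, are a little off and sometimes report something else, mostly with a low value. They report only what shows in the picture. A call takes as long as a camera call.
- spot_in(camera, name): "centre" ([column, row] in pixels, amid what is visible of it).
- silhouettes(camera, name): "mask" (384x512 bool, what is visible of it) and "centre" ([column, row] in pixels, amid what is visible of it).
- tip_of(camera, name): "centre" ([column, row] in pixels: a listed point, or the origin of a listed thing).
The state is a dict: "clock": time; "q": joint angles; "joint_velocities": joint speeds; "tau": joint torques, N m; "position": TCP position; "eef_rot": TCP orientation; "contact_force": force on the tool from outside, world axes, zero at the start; "wrist_torque": the same for the moment, N m; "finger_gap": opening from 0.0 (shut) to 1.0 (fully open); "grasp_force": force on a finger pad.
Only numpy, scipy, OpenCV 4.12 (cv2) and the standard library are available. Lean on these libraries where they do the work, as an engineer would, in place of code of your own. Each camera call takes 0.05 s, during which the arm holds its last target. There are 200 camera calls.

## Working session

There is one attempt and no reset: what is moved stays moved. The work goes in short steps, each a Python script; the robot and the scene stay as the last script left them, time stands still between calls to the robot, and variables do not carry over. Pictures are saved under pics/ and viewed, at most 10 in all, crops included, and the job is handed in when it is done.

```bash
mkdir -p pics; ls
cat > h.py <<'E'
from cell import *
import numpy as np, cv2
E
python3 - <<'E'
from h import *
s=get_state();print(s['clock'],s['position'],s['eef_rot'],s['finger_gap'])
for c in ('side','top'):
    f=grab_frame(c);cv2.imwrite(f'pics/{c}0.png',f['img'][:,:,::-1])
    print(c,f['fx'],f['cx'],f['cy'],np.round(f['cam_to_world'],3).tolist())
    for n in ['balance','left_grip','right_grip','top_grip','tare_key_top','cup','amber_jar','white_pot','beaker','wash_bottle','spatula','brush']:
        print(n,[(np.round(d['centre'],1).tolist(),round(d['score'],2)) for d in tip_of(c,n)[:3]])
E
```

```text
pics
0.0 [0.22986977 0.4990136  0.23047862] [-6.72881507e-01 -3.06806005e+00  2.63786624e-03] 0.9963796881254805
side 387.55382593352607 255.20643742256343 194.81548937673946 [[0.133, -0.945, 0.3, 0.211], [-0.991, -0.126, 0.042, -0.028], [-0.002, -0.303, -0.953, 1.113], [0.0, 0.0, 0.0, 1.0]]
balance [([277.2, 198.6], 0.69)]
left_grip [([236.1, 176.7], 0.52)]
right_grip []
top_grip [([281.3, 181.6], 0.75)]
tare_key_top [([279.8, 241.9], 0.4)]
cup []
amber_jar [([352.4, 213.8], 0.58), ([401.7, 193.2], 0.39)]
white_pot [([212.9, 168.5], 0.84), ([212.8, 210.8], 0.63), ([132.2, 176.8], 0.18)]
beaker [([402.0, 192.4], 0.96), ([323.5, 175.7], 0.59)]
wash_bottle [([132.7, 177.8], 0.78)]
spatula [([365.8, 261.5], 0.97)]
brush [([151.7, 238.6], 0.74)]
top 354.4832176061979 254.74154200824896 192.1445793784524 [[0.017, -0.992, 0.124, 0.383], [-1.0, -0.02, -0.02, 0.009], [0.022, -0.124, -0.992, 1.264], [0.0, 0.0, 0.0, 1.0]]
balance [([258.8, 191.8], 0.89), ([230.5, 185.4], 0.73), ([210.7, 206.7], 0.49)]
left_grip [([229.4, 185.1], 0.39)]
right_grip [([297.1, 176.3], 0.63)]
top_grip [([267.6, 191.0], 0.69), ([231.2, 187.9], 0.29)]
tare_key_top [([267.7, 225.3], 0.43)]
cup [([165.1, 229.5], 0.36)]
amber_jar [([322.7, 192.9], 0.93), ([268.8, 224.9], 0.43)]
white_pot [([210.2, 205.2], 0.74), ([203.3, 169.2], 0.45)]
beaker [([364.1, 171.1], 0.75)]
wash_bottle [([165.7, 230.8], 0.74), ([137.2, 182.2], 0.58)]
spatula [([338.7, 234.6], 0.65), ([210.9, 207.8], 0.18), ([323.1, 194.2], 0.16)]
brush [([164.1, 230.0], 0.67)]
```

Run:
```python
import cv2
for c,(a,b,d,e) in {'side':(120,300,110,430),'top':(120,270,120,390)}.items():
    i=cv2.imread(f'pics/{c}0.png')[a:b,d:e]
    cv2.imwrite(f'pics/{c}0c.png',cv2.resize(i,None,fx=2.5,fy=2.5,interpolation=cv2.INTER_CUBIC)); print(i.shape)
```

```text
(180, 320, 3)
(150, 270, 3)
```

View pics/side0c.png

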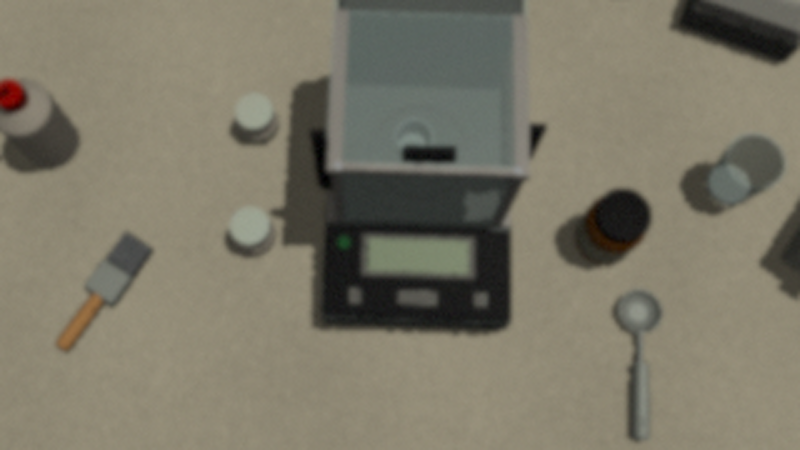

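View pics/top0c.png

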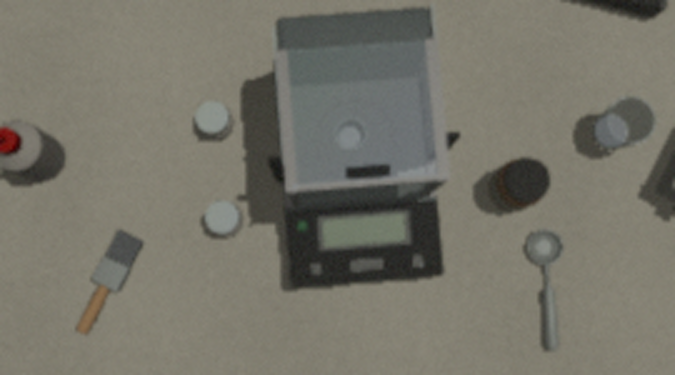

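The cameras both look down from above, with the balance front facing the robot. The grips are the black bars: left at side (236,183) and top (231,187), right at side (325,175) and top (301,176). The keys sit in a row at side (252–302,239). I'll fit the balance pose now.

```bash
cat > fit.py <<'E'
from h import *
from scipy.optimize import least_squares
F={c:grab_frame(c) for c in('side','top')}
def proj(c,P):
    f=F[c];p=np.linalg.inv(f['cam_to_world'])@np.r_[P,1]
    return np.array([f['fx']*p[0]/p[2]+f['cx'],f['fy']*p[1]/p[2]+f['cy']])
C=lambda c,u,v:np.array([u,v])/2.5+((110,120) if c=='side' else (120,120))
obs=[('side','lk',355,296),('side','t',417,298),('side','rk',481,300),('side','g',429,154),('side','rl',330,170),('side','rr',525,170),
('top','lk',316,269),('top','t',367,265),('top','rk',418,262),('top','g',368,171),('top','rl',288,192),('top','rr',441,186)]
obs=[(c,n,C(c,u,v)) for c,n,u,v in obs]
def pts(p):
    x,y,a,xt,zt,xg,w,xr=p
    B={'lk':(xt,.068,zt),'t':(xt,0,zt),'rk':(xt,-.068,zt),'g':(xg,0,.260),'rl':(xr,w,.245),'rr':(xr,-w,.245)}
    c,s=np.cos(a),np.sin(a)
    return {k:np.array([x+c*q[0]-s*q[1],y+s*q[0]+c*q[1],q[2]]) for k,q in B.items()}
def res(p):
    P=pts(p);r=[proj(c,P[n])-o for c,n,o in obs]
    return np.r_[np.ravel(r),(p[6]-.1)/.004,(p[7]+.053)/.002,(p[4]-.06)/.02,(p[3]+.135)/.01,(p[5]+.035)/.02]
if __name__=='__main__':
    r=least_squares(res,[.45,-.03,0,-.135,.06,-.035,.1,-.053]);p=r.x
    print(np.round(p,4));print(np.round(r.fun[:24].reshape(-1,2),1).tolist())
    np.save('pose.npy',p); x,y,a=p[:3]; R=np.array([[np.cos(a),-np.sin(a)],[np.sin(a),np.cos(a)]])
    for s,k in((1,'left'),(-1,'right')):
        for bx in(-.04,-.02,0,.02,.04,.06):
            w=np.r_[R@[bx,s*.106]+[x,y],0]
            print(k,bx,[np.round(proj(c,w+[0,0,z])).tolist() for c in F for z in(.074,.2,.238)])
    q=pts(p);print({k:np.round(v,3).tolist() for k,v in q.items()})
E
python3 fit.py
```

```text
[ 0.5583 -0.042   0.1057 -0.1402  0.0799 -0.0386  0.0916 -0.0528]
[[-0.4, 0.2], [-0.1, 0.1], [-0.4, 0.0], [-0.4, -0.2], [-0.0, 0.2], [-0.4, 2.2], [-0.1, 0.1], [-0.1, -0.1], [-0.3, -0.7], [-0.3, 0.2], [0.3, -0.0], [2.0, -3.0]]
left -0.04 [[239.0, 203.0], [237.0, 189.0], [236.0, 184.0], [233.0, 199.0], [231.0, 195.0], [230.0, 193.0]]
left -0.02 [[239.0, 196.0], [237.0, 181.0], [237.0, 176.0], [232.0, 193.0], [230.0, 188.0], [230.0, 186.0]]
left 0 [[240.0, 190.0], [238.0, 174.0], [237.0, 168.0], [232.0, 187.0], [230.0, 182.0], [229.0, 180.0]]
left 0.02 [[240.0, 183.0], [238.0, 167.0], [237.0, 161.0], [231.0, 181.0], [229.0, 175.0], [229.0, 173.0]]
left 0.04 [[240.0, 176.0], [238.0, 159.0], [238.0, 153.0], [231.0, 176.0], [229.0, 169.0], [228.0, 166.0]]
left 0.06 [[240.0, 170.0], [239.0, 152.0], [238.0, 146.0], [230.0, 170.0], [228.0, 162.0], [228.0, 160.0]]
right -0.04 [[315.0, 205.0], [322.0, 191.0], [325.0, 186.0], [295.0, 194.0], [301.0, 189.0], [302.0, 187.0]]
right -0.02 [[315.0, 198.0], [322.0, 184.0], [325.0, 178.0], [294.0, 188.0], [300.0, 182.0], [302.0, 180.0]]
right 0 [[315.0, 192.0], [322.0, 176.0], [325.0, 171.0], [294.0, 182.0], [299.0, 176.0], [301.0, 174.0]]
right 0.02 [[315.0, 185.0], [322.0, 169.0], [324.0, 163.0], [293.0, 176.0], [298.0, 169.0], [300.0, 167.0]]
right 0.04 [[315.0, 178.0], [322.0, 161.0], [324.0, 155.0], [293.0, 171.0], [298.0, 163.0], [300.0, 160.0]]
right 0.06 [[314.0, 172.0], [321.0, 154.0], [324.0, 148.0], [292.0, 165.0], [297.0, 157.0], [299.0, 154.0]]
{'lk': [0.412, 0.011, 0.08], 't': [0.419, -0.057, 0.08], 'rk': [0.426, -0.124, 0.08], 'g': [0.52, -0.046, 0.26], 'rl': [0.496, 0.043, 0.245], 'rr': [0.516, -0.139, 0.245]}
```

Run:
```python
from h import *
from scipy.spatial.transform import Rotation as R
grab(20)
move_l([.23,.5,.40],velocity=.3)
dn=(R.from_euler('z',.1057)*R.from_euler('y',np.pi)).as_rotvec()
for z in (.5,.45,.4):
    q=ik([.46,-.05,z],dn)
    if q is not None: break
print(z,q)
movep([.46,-.05,z],dn)
s=get_state();f=grab_frame('wrist');cv2.imwrite('pics/w1.png',f['img'][:,:,::-1])
print(s['clock'],s['position'],s['eef_rot'],f['fx'],f['cx'],f['cy'],np.round(f['T_tool_cam'],3).tolist())
for n in ['left_grip','right_grip','top_grip','tare_key_top','balance','cup']:
    print(n,[(np.round(d['centre'],1).tolist(),round(d['score'],2)) for d in tip_of('wrist',n)[:3]])
np.savez('w1.npz',T=f['T_tool_cam'],K=[f['fx'],f['fy'],f['cx'],f['cy']],pos=s['position'],rot=s['eef_rot'])
```

```text
0.5 [-0.2680122   0.13186442  0.23201046  1.67094237  0.         -0.3737122 ]
5.0417 [ 0.46005059 -0.04945701  0.49976578] [ 1.67197174e-01 -3.13680311e+00 -5.68212205e-04] 314.37168224637895 255.93615626097042 187.28217901550192 [[0.0, -0.959, -0.284, 0.071], [1.0, 0.0, 0.0, -0.002], [-0.0, -0.284, 0.959, -0.141], [0.0, 0.0, 0.0, 1.0]]
left_grip [([324.6, 208.4], 0.65)]
right_grip [([184.6, 213.0], 0.44)]
top_grip [([251.2, 201.4], 0.56), ([344.3, 217.3], 0.23)]
tare_key_top [([250.6, 115.1], 0.56)]
balance [([257.3, 180.0], 0.85)]
cup [([342.0, 216.4], 0.64)]
```

View pics/w1.png

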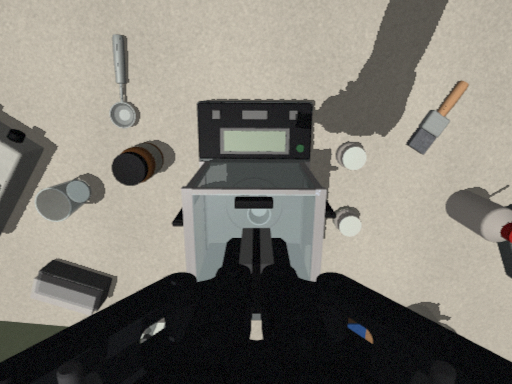

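Run:
```python
import cv2
i=cv2.imread('pics/w1.png')[95:245,160:360]
cv2.imwrite('pics/w1c.png',cv2.resize(i,None,fx=4,fy=4,interpolation=cv2.INTER_CUBIC))
```

```text
(no output)
```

View pics/w1c.png

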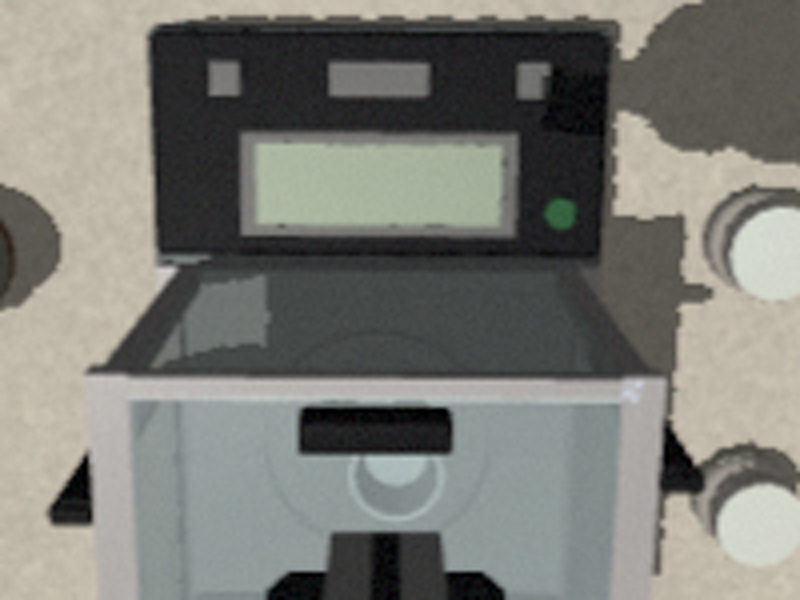

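The wrist view (crop/4+offset) shows the keys at crop (224,78), (380,79) and (533,81), and the roof corners at (90,371) and (663,376). The grips' rear outer top corners are at left (705,490) and right (50,522). I'll refit with these.

```bash
cat > fit2.py <<'E'
import fit; from fit import *
from scipy.spatial.transform import Rotation as R
w=np.load('w1.npz');T=np.eye(4);T[:3,:3]=R.from_rotvec(w['rot']).as_matrix();T[:3,3]=w['pos']
F['wrist']=dict(zip(('fx','fy','cx','cy'),w['K']),cam_to_world=T@w['T'])
fit.obs=[o for o in fit.obs if o[1]!='rr']
for n,u,v in(('rk',224,78),('t',380,79),('lk',533,81),('rr',90,371),('rl',663,376)):
    fit.obs.append(('wrist',n,np.array([u,v])/4+(160,95)))
r=least_squares(res,np.load('pose.npy'),loss='soft_l1');p=r.x
print(np.round(p,4))
for o,e in zip(fit.obs,res(p).reshape(-1)[:2*len(fit.obs)].reshape(-1,2)): print(o[0],o[1],np.round(e,1))
np.save('pose2.npy',p)
a=p[2];M=np.array([[np.cos(a),-np.sin(a)],[np.sin(a),np.cos(a)]])
for s,u,v in((1,705,490),(-1,50,522)):
    o=np.array([u,v])/4+(160,95)
    g=lambda q:proj('wrist',np.r_[M@[q[0],s*q[1]]+p[:2],.238])-o
    k=least_squares(g,[0,.114]).x; print('grip',s,np.round(k,4))
print({k:np.round(v,4).tolist() for k,v in pts(p).items()})
E
python3 fit2.py
```

```text
[ 0.5597 -0.0434  0.1013 -0.1377  0.0698 -0.0397  0.0941 -0.0528]
side lk [-0.  -0.4]
side t [ 0.1 -0.4]
side rk [-0.5 -0.5]
side g [ 0.2 -0.2]
side rl [-0.5 -0.4]
top lk [ 0.1 -1. ]
top t [-0.1 -1.1]
top rk [-0.4 -1.6]
top g [0.2 0.1]
top rl [-0.1 -0.5]
wrist rk [ 0.3 -0.7]
wrist t [-0.3 -0.8]
wrist lk [-0.2 -1.1]
wrist rr [-0.2  0. ]
wrist rl [-0.2 -0.5]
grip 1 [-0.0092  0.1133]
grip -1 [0.0039 0.1128]
{'lk': [0.4158, 0.0103, 0.0698], 't': [0.4226, -0.0573, 0.0698], 'rk': [0.4295, -0.125, 0.0698], 'g': [0.5201, -0.0474, 0.26], 'rl': [0.4976, 0.0449, 0.245], 'rr': [0.5166, -0.1424, 0.245]}
```

```bash
cat >> h.py <<'E'
from scipy.spatial.transform import Rotation as R
p=np.load('pose2.npy') if __import__('os').path.exists('pose2.npy') else np.zeros(8)
a=p[2];M=np.array([[np.cos(a),-np.sin(a)],[np.sin(a),np.cos(a)]])
W=lambda bx,by,z:np.r_[M@[bx,by]+p[:2],z].tolist()
def B(P): q=M.T@(np.array(P[:2])-p[:2]); return np.round(np.r_[q,P[2]],4)
def down(y): return (R.from_euler('z',a+y)*R.from_euler('y',np.pi)).as_rotvec()
def push(s,bx,yaw):
    by=s*.114
    movep(W(bx,by,.34),down(yaw)); move_l(W(bx,by,.2),velocity=.2)
    print('pre',get_state()['contact_force'])
    hit=move_l(W(-.075,by,.2),velocity=.04,until_force=4)
    st=get_state();print(hit,B(st['position']),np.round(st['contact_force'],1),st['clock'])
E
python3 - <<'E'
from h import *
push(1,.03,-np.pi/2)
f=grab_frame('wrist');cv2.imwrite('pics/w2.png',f['img'][:,:,::-1])
f=grab_frame('top');cv2.imwrite('pics/t2.png',cv2.resize(f['img'][120:270,120:390,::-1],None,fx=2.5,fy=2.5))
E
```

```text
pre [0.0119266  0.40875943 0.82772607]
True [-0.0288  0.114   0.2004] [1.7 0.3 3.3] 9.4583
```

View pics/w2.png

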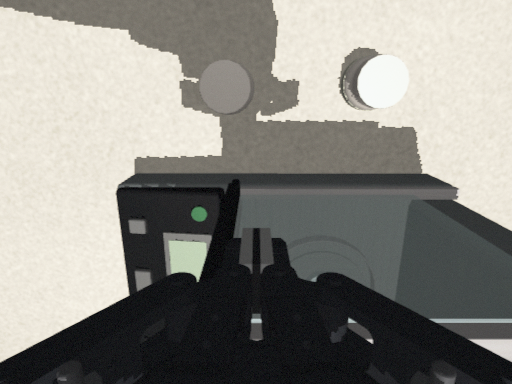

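The fingers are behind the left grip, which now sits at the chamber's front edge. I'll push a bit more firmly to confirm the end stop, back off, and then do the right door.

Run:
```python
from h import *
def firm(s):
    for i in range(2):
        b=B(get_state()['position'])
        hit=move_l(W(b[0]-.02,s*.114,.2),velocity=.02,until_force=6)
        st=get_state();print(hit,B(st['position']),np.round(st['contact_force'],1),st['clock'])
def off(s):
    b=B(get_state()['position'])
    move_l(W(b[0]+.02,s*.114,.2),velocity=.08); move_l(W(b[0]+.02,s*.114,.34),velocity=.25)
firm(1);off(1)
push(-1,.04,-np.pi/2);firm(-1);off(-1)
movep(W(-.10,0,.5),down(0))
s=get_state();print(s['clock'])
f=grab_frame('wrist');i=f['img'][:,:,::-1];cv2.imwrite('pics/w3.png',i)
np.savez('w3.npz',T=f['T_tool_cam'],K=[f['fx'],f['fy'],f['cx'],f['cy']],pos=s['position'],rot=s['eef_rot'])
cv2.imwrite('pics/w3c.png',cv2.resize(i[100:280,150:360],None,fx=3.3,fy=3.3,interpolation=cv2.INTER_CUBIC))
```

```text
True [-0.0286  0.114   0.2003] [1.6 0.2 2.5] 9.9
True [-0.0285  0.114   0.2004] [1.3 1.1 1.9] 10.225
pre [-0.41818372  0.7590222   0.35407606]
True [-0.0292 -0.114   0.2003] [ 1.8 -0.4  2.4] 14.8083
True [-0.029  -0.114   0.2003] [ 1.6 -0.2  2.8] 15.15
True [-0.0289 -0.1139  0.2004] [0.9 0.8 2.4] 15.4833
17.8917
```

View pics/w3c.png

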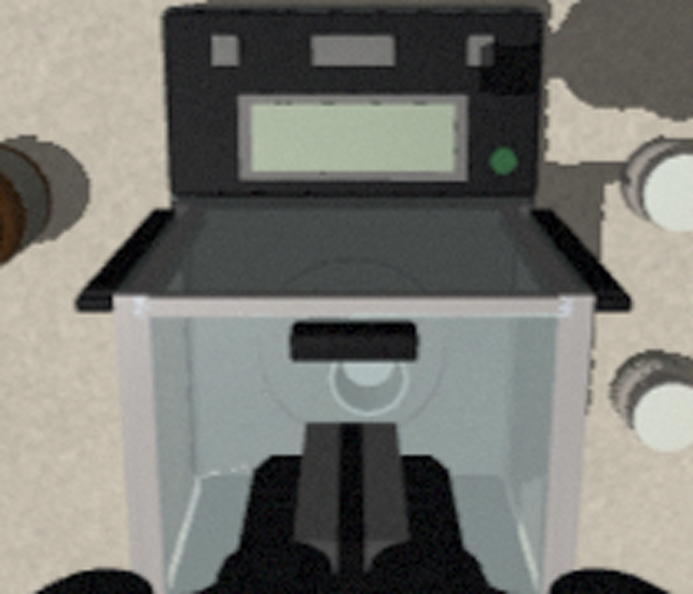

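Both doors are shut: the grips sit symmetrically at the front edge (crop rows ~300), and the fingers stopped at the same x within 0.5 mm on both sides. Next is the tare key.

Run:
```python
from h import *
n=np.array([-np.sin(.12),0,np.cos(.12)])
rot=(R.from_euler('z',a)*R.from_euler('y',-.12)*R.from_euler('y',np.pi)).as_rotvec()
k=np.array([-.137,0,.072])
P=lambda d:W(*(k+d*n))
print(get_state()['finger_gap'])
movep(P(.12),rot); move_l(P(.03),velocity=.1); sleep(.3)
f0=get_state()['contact_force']
hit=move_l(P(-.02),velocity=.015,until_force=1.5)
b=get_state();print('touch',hit,B(b['position']),np.round(b['contact_force']-f0,1))
hit=move_l(P(-.02),velocity=.01,until_force=6)
s=get_state();print('down',hit,B(s['position']),np.round(s['contact_force']-f0,1),s['clock'])
```

```text
-0.0006861719612913852
touch True [-0.1373  0.      0.074 ] [ 0.4 -0.5  2.3]
down True [-0.137  -0.      0.0716] [-2.8 -0.2  8. ] 23.0333
```

Force and travel match the key's spring: 2.3 N to 8 N over the last 2.4 mm. It is fully down, so I'll retract and check before handing in.

Run:
```python
from h import *
b=B(get_state()['position']);n=np.array([-np.sin(.12),0,np.cos(.12)])
move_l(W(*(b+.06*n)),velocity=.06)
move_l(W(-.2,0,.35),velocity=.2)
movep(W(-.10,0,.5),down(0))
print(get_state()['clock'],get_state()['contact_force'])
f=grab_frame('wrist');i=f['img'][:,:,::-1];cv2.imwrite('pics/w4.png',i)
```

```text
26.225 [ 0.30418545 -0.47123459  0.14270477]
```

View pics/w4.png

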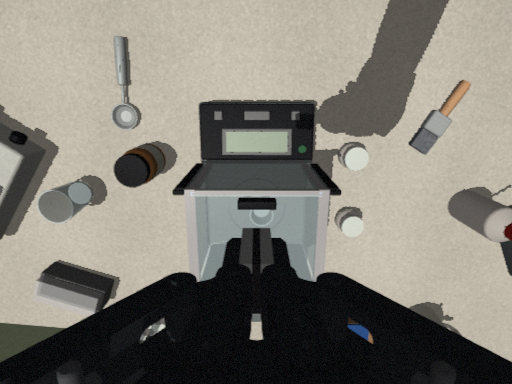

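Both grips are at the front edge (about (187,191) and (333,191)), the top door grip is still at (257,203), and the bystanders have not moved.

```bash
python3 -c "
from cell import *
print(sign_off())"
```

```text
the job is handed in; nothing more can be done
None
```

I pushed both side doors shut to their end stops, then pressed the tare key fully down and let it up. The last picture showed the top door shut and nothing around the balance moved, and I handed the job in at about 26 s of the 48 s allowed.

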